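Pull the spent filter from the fume extractor

TASK

Open the blue top flap of the grey solder-fume extractor right up so that it stands open by itself, then draw the filter cartridge with the red tab straight out of its slot; leave the blue-tabbed cartridge seated and the meter, spool and parts box where they are. Finish while still holding the red-tabbed cartridge in the gripper, upright and still over the middle of the green mat, about 15 cm clear of it, with the flap left standing open. The program ends holding it: do not put it down or let go.

Things in the scene. Friction and masses are not known exactly. Their poses are not given: they have to be found in the camera images.
- extractor: Grey open-topped housing, 180 (x) by 240 (y) by 115 mm high, fixed; walls and floor 5 mm. Origin: centre of its underside; front (vents, knob) faces -x, z up. Inside, two cartridge slots at x = -20, y = +38 and -38 mm in this frame; guides reach 50 mm above the bench, 2 mm play all round. Which cartridge is in which slot varies. Housing and mat may swap places, left and right.
- flap (a joint): Opening angle of the blue flap that covers the housing's top, rad: 0 closed, at most 1.95 (stop, leaning back past upright). It hinges on the far (+x) top edge and swings up; a stiff hinge (about 0.3 N m) keeps it at any angle. Plate 186 by 244 mm, 6 mm thick. May start slightly ajar.
- flap_handle (a point): Middle of the flap's steel bar handle: round bar, 10 mm in diameter, 100 mm long along the housing's y, on two posts at its ends, 25 mm free between bar and flap. 155 mm from the hinge line along the flap, 36 mm above the plate's underside, 31 mm from the flap's front edge. Its axes turn with the flap (z is the flap's normal).
- flap_hinge (a point): Point on the hinge line, in the middle of the housing's far top edge (115 mm high); axes as the housing; the flap turns about its y.
- red_filter: Loose filter cartridge with a red grip tab, in a slot. White body 70 (x) by 16 (y) by 66 mm high; on top, centred, the tab, 36 (x) by 12 (y) by 34 mm high: 100 mm in all. About 0.12 kg. Origin: centre of its underside, z up; axes as the housing. Seated, the origin is 5 mm above the bench and the tab's top 105 mm, 10 mm below the housing's rim.
- blue_filter: The other cartridge, same shape and size but with a blue tab, in the other slot. Must stay seated.
- mat: Green gridded cutting mat, 160 (x) by 220 (y) by 3 mm, fixed flat on the bench. Origin: centre of its underside.
- meter: Bystander: yellow hand-held meter lying on its back, 145 (x) by 75 by 34 mm. Origin: centre of its underside.
- spool: Bystander: metal solder spool standing on end, 64 mm in diameter, 50 mm high. Origin: centre of its underside.
- partsbox: Bystander: open cardboard parts box, 100 (x) by 75 (y) by 50 mm high. Origin: centre of its underside.

How it is judged:
On the way, in this order (a step that is already met when the one before it is completed fails the run):
1. the flap is swung up to at least 1.3 rad while both cartridges are still seated (value of joint flap above 1.3 rad and z of each of red_filter, blue_filter in the frame of extractor below 0.02 m), for 0.2 s.
2. the red-tabbed cartridge is drawn clear of the housing in the fingers (z of red_filter in the frame of extractor above 0.115 m and contact force between the fingers and red_filter above 0.5 N), for 0.1 s.
At the end, for the whole second after the job is handed in: Red-tabbed cartridge held still in the fingers, within 0.3 rad of upright, underside 90 to 250 mm above the bench, centre within 60 mm of the mat's, clear of the extractor; flap open beyond 1.2 rad; blue-tabbed cartridge seated; meter, spool, parts box within 30 mm of their start (horizontal distance between red_filter and mat below 0.06 m and height (world z) of red_filter between 0.09 and 0.25 m and angle between red_filter's own z axis and vertical below 0.3 rad and linear speed of red_filter below 0.03 m/s and contact force between the fingers and red_filter above 0.5 N and contact force between red_filter and extractor below 0.1 N and value of joint flap above 1.2 rad and z of blue_filter in the frame of extractor below 0.015 m and angle between blue_filter's own z axis and vertical below 0.2 rad and distance of each of meter, spool, partsbox from where it was at the start of the episode below 0.03 m); the arm keeps its last pose, push and grip.
It fails at once if the blue-tabbed cartridge is pulled up out of its seat (z of blue_filter in the frame of extractor above 0.03 m).
It fails at once if a bystander is pushed away (distance of any of meter, spool, partsbox from where it was at the start of the episode above 0.03 m).
It also fails if it takes over 64 s, if anything falls off the work surface, if the arm or the gripper's body presses on something with over 40 N, if the wrist force passes 120 N, or if a joint passes its speed limit or range.

ROBOT

A 6-joint arm with a two-finger parallel gripper is mounted at the origin on the work surface. World frame = base frame: x ahead of the robot, y to its left, z up, the work surface at z = 0. Lengths are in m, angles in rad, forces in N, time in s.
With the tool pointing down it reaches from about 0.375 to 0.9 m from the base axis. Payload 3.1 kg.
Tool frame: the origin (TCP) lies on the centre line of the jaws, within the pads' length; the fingertips stand 19 mm ahead of it and the grasp point (between the pads) is the TCP; z points along the fingers, y is the line along which they close (so a half turn about z gives the same grasp; the last joint's range is limited). The gripper opens to 85 mm and grips with 20 to 120 N. Pads are 22 mm wide; open, the fingers measure 114 mm over their backs; the gripper's body (76 mm by 85 mm) begins 54 mm behind the grasp point. The pads swing forward as they close: fully open they stand 13 mm farther back than shut.
Start: joints at [-1.526, 0.527, 1.433, -0, 1.181, -0.178], TCP at [0.139, -0.609, 0.25] pointing down, gripper open.
Joint ranges: [-3.08, 3.08], [-0.75, 2.2], [0.22, 2.44], [-1.43, 4.57], [0, 2.65], [-2.85, 2.85]. Speed limits (rad/s): [2.79, 2.79, 3.14, 3.14, 3.14, 3.14].

INTERFACE

Orientations are given as a unit quaternion [x, y, z, w].
In Python, from station import manip gives the robot as it stands.
- The arm moves only by the tool servo_tool, never from a script. Its argument "rows" is a list that holds one entry, the list of rows, each a list of 7 numbers: the turn, a rotation vector about the tool's x, y, z in degrees, then the shift along the tool's x, y, z in m, then the gripper command: -1 is shut, 1 is fully open, values between are in proportion. In form: [[[wx, wy, wz, tx, ty, tz, jaw], ...]]. A call has 1 to 8 rows; each row shifts and turns the commanded pose from where the row before left it, along the tool's axes as they then stand; what a row does not reach is not made up. A row lasts 1/12 s, in which the tool goes at most 41.7 mm and 7.16 degrees, less where a joint would pass 70% of its speed; a pose out of reach is approached as far as the arm can. A call is refused whole if a number of a shift passes 0.0417 or a number of a turn 7.16, either way. A call with a gripper value outside its range is refused whole. The fingers move at their own pace and stop on an object; "squeeze" is the grip in N (left out, the last holds). Time passes only in rows, so rows that do not move let the fingers close. It gives the time, the measured TCP pose, the force, the opening and the grip force at its end, in the units of the state.
- manip.sense(): the state, without advancing time (a new reading comes with each control period).
- manip.snapshot(name): name is "scene" or "top" or "wrist"; returns the picture (420x560x3 uint8, blue, green, red); there is no depth.
- manip.camera_info(name): a dict with "K" (3x3 intrinsics, pixels), "camera_from_world" (4x4, takes a point from world to camera coordinates). Camera axes: x right, y down, z forward; pixel columns grow to the right and rows downward; lengths in m; the calibration is good to about 2 mm. A picture is of the moment at which its call begins: read the wrist's pose just before it. camera_info takes no time and is no camera call; for the wrist camera it gives the pose at the moment of the call.
- manip.sign_off(): hands the job in; it is judged then, once.
The state is a dict: "t": time; "q": joint angles; "qd": joint speeds; "tau": joint torques, N m; "tcp_pos": TCP position; "tool_rot": TCP orientation; "force": force on the tool from outside, world axes, zero at the start; "ft_torque": the same for the moment, N m; "finger_gap": opening from 0.0 (shut) to 1.0 (fully open); "gripper_force": force on a finger pad.
Only numpy, scipy, OpenCV 4.12 (cv2) and the standard library are available. Lean on these libraries where they do the work, as an engineer would, in place of code of your own. Each camera call takes 0.05 s, during which the arm holds its last target. There are 200 camera calls.

## Working session

There is one attempt and no reset: what is moved stays moved. The work goes in short steps, Python scripts to look and compute and a tool call to move; the robot and the scene stay as the last step left them, time stands still between calls to the robot, and variables do not carry over. Pictures are saved under pics/ and viewed, at most 10 in all, crops included, and the job is handed in when it is done.

Besides the shell and the picture viewer there is one more tool, called after ">>>" in YAML: its name, and indented under it one key for each argument. servo_tool: Moves the arm, as the interface text tells. Its arguments: {"type":"object","properties":{"rows":{"type":"array","items":{"type":"array","items":{"type":"array","items":{"type":"number"}}}},"squeeze":{"type":"number"}},"required":["rows"]}

```bash
mkdir -p pics; ls
python3 - <<'E'
from station import manip
import cv2,numpy as np
for n in("scene","top"):
    cv2.imwrite(f"pics/{n}0.png",manip.snapshot(n)); i=manip.camera_info(n); print(n,np.round(i["K"],1).tolist(),np.round(i["camera_from_world"],3).tolist())
s=manip.sense();print(s)
E
```

```text
pics
scene [[482.4, 0.0, 279.5], [0.0, 482.4, 205.1], [0.0, 0.0, 1.0]] [[-0.526, 0.85, -0.012, 0.324], [0.694, 0.421, -0.584, -0.362], [-0.491, -0.315, -0.812, 1.919], [0.0, 0.0, 0.0, 1.0]]
top [[395.5, 0.0, 282.0], [0.0, 395.5, 210.1], [0.0, 0.0, 1.0]] [[0.011, -1.0, -0.01, -0.005], [-0.988, -0.01, -0.153, 0.633], [0.153, 0.012, -0.988, 1.311], [0.0, 0.0, 0.0, 1.0]]
{'t': 0.1, 'q': array([-1.52546790e+00,  5.28347075e-01,  1.43376717e+00, -9.47050239e-06,
        1.18139487e+00, -1.78515153e-01]), 'qd': array([ 2.67568724e-03, -9.74566727e-04, -2.13124155e-03,  1.23321241e-03,
       -2.41103510e-03, -1.62418050e-05]), 'tau': array([-2.26487346e-04, -4.43305349e+01, -1.78586769e+01, -2.68339154e-04,
        3.86142929e-03, -1.02073128e-05]), 'tcp_pos': array([ 0.13872626, -0.60879341,  0.24944971]), 'tool_rot': array([ 9.93742634e-01,  1.11690011e-01,  5.93954674e-05, -9.56400243e-04]), 'force': array([-0.29914765,  0.00588974, -0.27581484]), 'ft_torque': array([0.07924862, 0.01713798, 0.02643747]), 'gripper_force': 0.0, 'finger_gap': 0.995555058258308}
```

View pics/scene0.png

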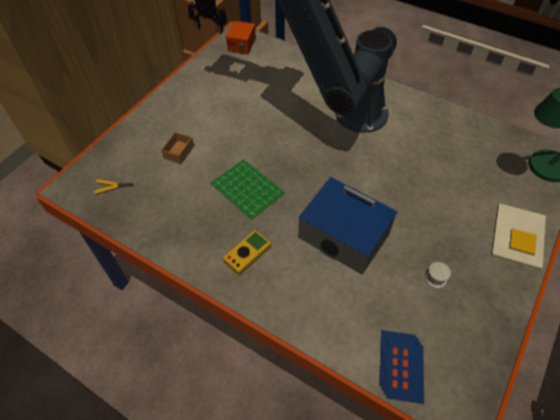

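View pics/top0.png

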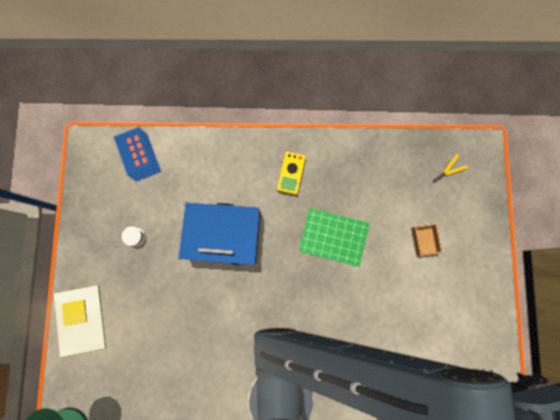

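The scene view shows the housing to robot's left with handle at (358,197), mat centre (248,188), meter (247,252). The top view shows the flap spanning (182..260, 204..265), bar at (215,251), mat centre (335,237), meter (291,173), spool (133,237) and box (427,240).

```bash
cat > h.py <<'E'
from station import manip
import cv2,numpy as np
def ray(n,uv,info=None):
    i=info or manip.camera_info(n);T=np.array(i["camera_from_world"]);R,t=T[:3,:3],T[:3,3]
    d=R.T@np.linalg.solve(np.array(i["K"]),[uv[0],uv[1],1.]);return -R.T@t,d/np.linalg.norm(d)
def plane(n,uv,z,info=None):
    c,d=ray(n,uv,info);return c+d*(z-c[2])/d[2]
def tri(rays):
    A=sum(np.eye(3)-np.outer(d,d) for c,d in rays);b=sum((np.eye(3)-np.outer(d,d))@c for c,d in rays)
    p=np.linalg.solve(A,b);return p,[np.linalg.norm(np.cross(p-c,d)) for c,d in rays]
def comps(m,amin=60):
    cs,_=cv2.findContours(m,cv2.RETR_EXTERNAL,cv2.CHAIN_APPROX_NONE)
    return sorted([c for c in cs if cv2.contourArea(c)>=amin],key=cv2.contourArea,reverse=True)
E
python3 - <<'E'
from h import *
for n in("top","scene"):
    h=cv2.cvtColor(cv2.imread(f"pics/{n}0.png"),cv2.COLOR_BGR2HSV)
    for nm,lo,hi in(("blue",(105,120,50),(125,255,255)),("green",(50,100,50),(80,255,255))):
        m=cv2.morphologyEx(cv2.inRange(h,lo,hi),cv2.MORPH_CLOSE,np.ones((5,5)))
        for c in comps(m,400)[:2]:
            r=cv2.minAreaRect(c);q=cv2.approxPolyDP(cv2.convexHull(c),4,True)[:,0]
            z=.118 if nm=="blue" else .003
            print(n,nm,cv2.contourArea(c),np.round(r[0],1),[(p.tolist(),np.round(plane(n,p,z),3)[:2].tolist()) for p in q])
    # bar: unsaturated bright pixels within flap box
    x0,y0,x1,y1=(190,242,240,258) if n=="top" else (335,180,385,212)
    g=h[y0:y1,x0:x1]; m=((g[...,1]<110)&(g[...,2]>90)).astype(np.uint8)*255
    for c in comps(m,10)[:2]:
        c=c+[x0,y0]; print(n,"bar",cv2.contourArea(c),cv2.minAreaRect(c),plane(n,cv2.minAreaRect(c)[0],.146))
        if c is not None and 'k' : pass
E
python3 - <<'E'
import cv2,numpy as np
a=cv2.imread("pics/top0.png")[190:280,165:275];b=cv2.imread("pics/scene0.png")[170:275,290:405]
f=lambda i:cv2.resize(i,(400,360),interpolation=cv2.INTER_CUBIC)
cv2.imwrite("pics/crop0.png",np.hstack([f(a),f(b)]))
E
```

```text
top blue 4109.0 [219.2 232.8] [([186, 204], [0.639, 0.315]), ([257, 208], [0.628, 0.082]), ([254, 263], [0.45, 0.088]), ([179, 257], [0.467, 0.329])]
top blue 1396.5 [136.6 154.1] [([138, 128], [0.898, 0.491]), ([147, 137], [0.867, 0.458]), ([159, 171], [0.75, 0.411]), ([136, 180], [0.718, 0.485]), ([127, 173], [0.742, 0.517]), ([115, 137], [0.866, 0.566])]
top green 2652.5 [333.8 236.8] [([310, 208], [0.649, -0.098]), ([368, 223], [0.597, -0.302]), ([358, 265], [0.45, -0.264]), ([299, 250], [0.499, -0.059])]
top green 424.5 [ 56. 414.] [([84, 418], [-0.061, 0.648]), ([28, 419], [-0.067, 0.834]), ([38, 411], [-0.042, 0.803]), ([76, 410], [-0.037, 0.677])]
top bar 134.5 ((215.4735107421875, 250.84410095214844), (35.2803955078125, 4.831879615783691), 4.398705005645752) [0.48632746 0.20782551 0.146     ]
scene blue 3721.0 [347.8 214.5] [([330, 178], [0.44, 0.087]), ([396, 212], [0.453, 0.326]), ([368, 255], [0.637, 0.319]), ([300, 217], [0.624, 0.081])]
scene blue 2573.5 [401.  366.5] [([382, 331], [0.826, 0.45]), ([413, 335], [0.794, 0.524]), ([422, 347], [0.812, 0.556]), ([422, 402], [0.939, 0.608]), ([388, 397], [0.972, 0.533]), ([382, 388], [0.96, 0.512])]
scene green 2146.5 [247.  187.5] [([242, 160], [0.446, -0.268]), ([283, 191], [0.491, -0.063]), ([252, 218], [0.643, -0.093]), ([211, 183], [0.593, -0.302])]
scene green 505.5 [545. 164.] [([531, 158], [-0.111, 0.636]), ([543, 150], [-0.174, 0.663]), ([555, 154], [-0.176, 0.706]), ([559, 178], [-0.068, 0.745]), ([539, 172], [-0.059, 0.678])]
scene bar 505.5 ((361.5, 191.5), (23.0, 45.0), 90.0) [0.45748147 0.20577203 0.146     ]
scene bar 47.5 ((359.0, 194.00001525878906), (32.199378967285156, 2.683281421661377), 26.56505012512207) [0.47035907 0.20344646 0.146     ]
```

View pics/crop0.png

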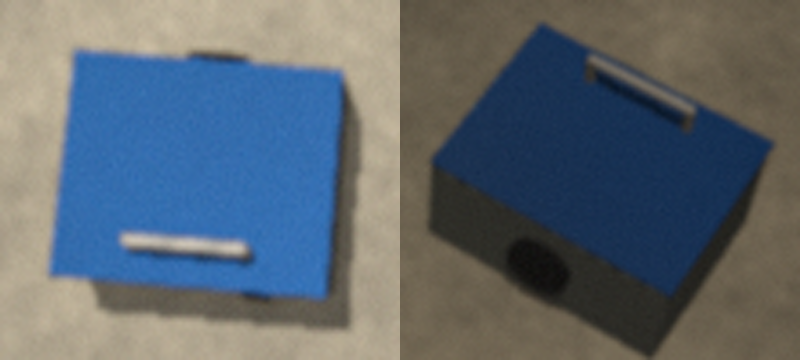

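Run:
```python
from h import *
sub={}
P={"bar":((215.3,250.8),(359.3,194.5)),"barL":((199,249.8),(345,187)),"FL":((179,258),(396,212)),"FR":((255,264),(330,177.5)),"HL":((186,203.5),(368,255)),"HR":((259,208),(300,217)),"mat":((333.8,236.8),(247,187.8))}
P["barL"]=((199,249.8),(374,202)); P["barR"]=((232,252),(345,187))
r={}
for k,(a,b) in P.items():
    r[k],e=tri([ray("top",a),ray("scene",b)]);print(k,np.round(r[k],4),np.round(e,4))
for k in("top","scene"):
  print(np.round(plane(k,P["mat"][k=="scene"],.003),4))
for a,b in(("HL","HR"),("FL","FR"),("FL","HL"),("FR","HR"),("barL","barR")):
  d=r[a]-r[b];print(a,b,np.linalg.norm(d).round(4),"yaw",np.degrees(np.arctan2(-d[0],d[1])).round(2))
```

```text
bar [0.4848 0.2072 0.1623] [0.0019 0.0019]
barL [0.4874 0.258  0.1623] [0.0019 0.0019]
FL [0.4628 0.3268 0.1302] [0.001 0.001]
FR [0.4459 0.0864 0.127 ] [0.0026 0.0026]
HL [0.6397 0.3169 0.1204] [0.0024 0.0024]
HR [0.6267 0.0785 0.1198] [0.0034 0.0034]
mat [ 0.5462 -0.1798  0.0052] [0.0013 0.0013]
barR [0.4814 0.1557 0.1619] [0.0024 0.0024]
[ 0.547  -0.1812  0.003 ]
[ 0.5444 -0.1797  0.003 ]
HL HR 0.2387 yaw -3.12
FL FR 0.241 yaw -4.02
FL HL 0.1775 yaw 86.78
FR HR 0.1811 yaw 87.5
barL barR 0.1025 yaw -3.31
```

>>> servo_tool:
  rows:
    - [[0,0,-7.1,0,0,0,0],[0,0,-7.1,0,0,0,0],[0,0,-7.1,0,0,0,0],[0,0,-7.1,0,0,0,0],[0,0,-7.1,0,0,0,0],[0,0,-7.1,0,0,0,0],[0,0,-7.1,0,0,0,0],[0,0,-7.1,0,0,0,0]]
  squeeze: 30

```text
t: 0.77
tcp_pos: [0.1387, -0.609, 0.2497]
tool_rot: [0.819, 0.573, 0.0, -0.001]
force: [0.1, -0.2, 0.1]
finger_gap: 0.5
gripper_force: 0.0
```

>>> servo_tool:
  rows:
    - [[0,0,-7.1,0,0,0,0],[0,0,-7.1,0,0,0,0],[0,0,-3,0,0,0,0],[0,0,0,0.031,0.024,0,0],[0,0,0,0.031,0.024,0,0],[0,0,0,0.031,0.024,0,0],[0,0,0,0.031,0.024,0,0],[0,0,0,0.031,0.024,0,0]]

```text
t: 1.43
tcp_pos: [0.2678, -0.4595, 0.2499]
tool_rot: [0.727, 0.687, 0.0, -0.0]
force: [0.2, -0.4, -0.0]
finger_gap: 0.5
gripper_force: 0.0
```

>>> servo_tool:
  rows:
    - [[0,0,0,0.031,0.024,0,0],[0,0,0,0.031,0.024,0,0],[0,0,0,0.031,0.024,0,0],[0,0,0,0.031,0.024,0,0],[0,0,0,0.031,0.024,0,0],[0,0,0,0.031,0.024,0,0],[0,0,0,0.031,0.024,0,0],[0,0,0,0,0,0,0]]

```text
t: 2.1
tcp_pos: [0.4499, -0.2484, 0.2501]
tool_rot: [0.724, 0.69, 0.001, -0.001]
force: [0.6, 1.0, -0.1]
finger_gap: 0.502
gripper_force: 0.0
```

>>> servo_tool:
  rows:
    - [[0,0,0,0.038,0.0008,0,0],[0,0,0,0.038,0.0008,0,0],[0,0,0,0.038,0.0008,0,0],[0,0,0,0.038,0.0008,0,0],[0,0,0,0.038,0.0008,0,0],[0,0,0,0.038,0.0008,0,0],[0,0,0,0.038,0.0008,0,0],[0,0,0,0.038,0.0008,0,0]]

```text
t: 2.77
tcp_pos: [0.4697, 0.0507, 0.2502]
tool_rot: [0.727, 0.687, -0.0, -0.0]
force: [0.1, -0.1, -0.1]
finger_gap: 0.499
gripper_force: 0.0
```

>>> servo_tool:
  rows:
    - [[0,0,0,0.038,0.0008,0,0],[0,0,0,0.038,0.0008,0,0],[0,0,0,0.038,0.0008,0,0],[0,0,0,0.038,0.0008,0,0],[0,0,0,0,0,0,0],[0,0,0,0,0,0,0]]

```text
t: 3.27
tcp_pos: [0.4814, 0.2023, 0.2499]
tool_rot: [0.725, 0.689, -0.0, -0.0]
force: [-0.5, -0.1, -0.9]
finger_gap: 0.501
gripper_force: 0.0
```

Run:
```python
from h import *
s=manip.sense();i=manip.camera_info("wrist");im=manip.snapshot("wrist");cv2.imwrite("pics/w1.png",im)
print(s["tcp_pos"],s["tool_rot"]);T=np.array(i["camera_from_world"]);print(-T[:3,:3].T@T[:3,3])
np.savez("w1.npz",K=i["K"],T=T)
```

```text
[0.48135428 0.20230463 0.24989722] [ 7.24992895e-01  6.88756245e-01 -3.68829974e-04 -4.07835922e-05]
[0.48469579 0.27920115 0.37334929]
```

View pics/w1.png

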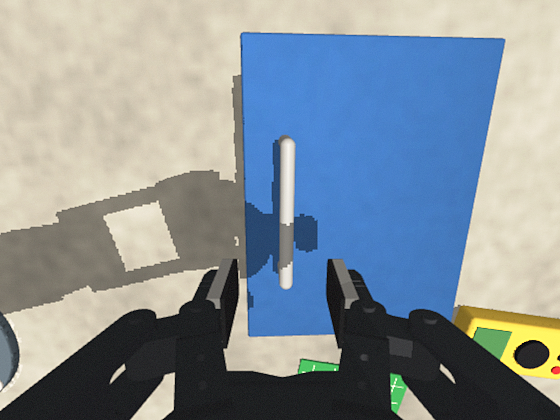

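The wrist view shows the bar running from (288,138) to (287,289), with the flap corners at (242,33), (504,40) and (249,336).

Run:
```python
from h import *
f=np.load("w1.npz");i={"K":f["K"],"camera_from_world":f["T"]}
for z in(.152,.158,.162):
  a,b=plane("w",(288,137),z,i),plane("w",(287,290),z,i);print(z,a.round(4),b.round(4),((a+b)/2).round(4),np.linalg.norm(a-b).round(4))
print(tri([ray("w",(288,137),i),ray("top",(198.5,249.5)),]),tri([ray("w",(287.3,213),i),ray("top",(215.3,250.8)),ray("scene",(359.3,194.5))]))
for p,z in(((242,33),.13),((504,40),.119),((249,336),.13)):print(plane("w",p,z,i).round(4))
```

```text
0.152 [0.4876 0.2622 0.152 ] [0.4815 0.1465 0.152 ] [0.4845 0.2044 0.152 ] 0.1159
0.158 [0.4875 0.2627 0.158 ] [0.4815 0.1501 0.158 ] [0.4845 0.2064 0.158 ] 0.1128
0.162 [0.4875 0.263  0.162 ] [0.4816 0.1525 0.162 ] [0.4845 0.2077 0.162 ] 0.1107
(array([0.48882212, 0.26162288, 0.14601941]), [np.float64(0.0011402972583064506), np.float64(0.0011402972583063919)]) (array([0.48439514, 0.2085911 , 0.15975395]), [np.float64(0.0027809027767439266), np.float64(0.0029897384939357183), np.float64(0.0020647377300023807)])
[0.4602 0.3303 0.13  ]
[0.6434 0.3186 0.119 ]
[0.4449 0.0884 0.13  ]
```

>>> servo_tool:
  rows:
    - [[0,0,0,0.005,0.003,0.01,0],[0,0,0,0,0,0.02,0],[0,0,0,0,0,0.02,0],[0,0,0,0,0,0.02,0],[0,0,0,0,0,0.01,0],[0,0,0,0,0,0.007,0],[0,0,0,0,0,0,-0.4],[0,0,0,0,0,0,-0.6]]

```text
t: 3.98
tcp_pos: [0.4855, 0.2052, 0.1633]
tool_rot: [0.727, 0.687, 0.0, 0.0]
force: [0.6, -0.7, 0.0]
finger_gap: 0.23
gripper_force: 0.0
```

>>> servo_tool:
  rows:
    - [[0,0,0,0,0,0,-1],[0,0,0,0,0,0,-1],[0,0,0,0,0,0,-1],[0,0,0,0,0,0,-1]]

```text
t: 4.32
tcp_pos: [0.4845, 0.2055, 0.1638]
tool_rot: [0.726, 0.687, -0.0, -0.0]
force: [-3.3, -1.4, 1.7]
finger_gap: 0.104
gripper_force: 29.4
```

```bash
python3 -c "
import numpy as np
p=.293+.08*np.arange(19);R=.1591
print(np.c_[p[1:]-.228,np.diff(-R*np.cos(p)),np.diff(R*np.sin(p))].round(4).tolist())"
```

```text
[[0.145, 0.0042, 0.012], [0.225, 0.0051, 0.0117], [0.305, 0.006, 0.0112], [0.385, 0.0069, 0.0107], [0.465, 0.0077, 0.0101], [0.545, 0.0085, 0.0095], [0.625, 0.0092, 0.0087], [0.705, 0.0099, 0.008], [0.785, 0.0105, 0.0072], [0.865, 0.0111, 0.0063], [0.945, 0.0115, 0.0054], [1.025, 0.0119, 0.0045], [1.105, 0.0122, 0.0035], [1.185, 0.0125, 0.0025], [1.265, 0.0126, 0.0015], [1.345, 0.0127, 0.0005], [1.425, 0.0127, -0.0005], [1.505, 0.0126, -0.0016]]
```

>>> servo_tool:
  rows:
    - [[0,0,0,0,0.0042,-0.012,-1],[0,0,0,0,0.0051,-0.0117,-1],[0,0,0,0,0.006,-0.0112,-1],[0,0,0,0,0.0069,-0.0107,-1],[0,0,0,0,0.0077,-0.0101,-1],[0,0,0,0,0,0,-1]]

```text
t: 4.82
tcp_pos: [0.5133, 0.2037, 0.2207]
tool_rot: [0.726, 0.687, -0.002, -0.001]
force: [-8.2, -2.7, 6.5]
finger_gap: 0.098
gripper_force: 29.9
```

>>> servo_tool:
  rows:
    - [[0,0,0,0,0.0075,-0.0105,-1],[0,0,0,0,0.0087,-0.0092,-1],[0,0,0,0,0.0099,-0.008,-1],[0,0,0,0,0.0105,-0.0072,-1],[0,0,0,0,0.0111,-0.0063,-1],[0,0,0,0,0,0,-1]]

```text
t: 5.32
tcp_pos: [0.5627, 0.2009, 0.263]
tool_rot: [0.726, 0.687, -0.001, 0.0]
force: [-6.3, -2.2, 11.7]
finger_gap: 0.1
gripper_force: 30.4
```

>>> servo_tool:
  rows:
    - [[0,0,0,0,0.0115,-0.0069,-1],[0,0,0,0,0.0119,-0.0055,-1],[0,0,0,0,0.0122,-0.004,-1],[0,0,0,0,0.0125,-0.0025,-1],[0,0,0,0,0.0126,-0.0015,-1],[0,0,0,0,0,0,-1]]

```text
t: 5.82
tcp_pos: [0.6256, 0.1972, 0.2818]
tool_rot: [0.727, 0.687, 0.001, 0.002]
force: [0.1, -3.0, 3.0]
finger_gap: 0.103
gripper_force: 30.3
```

>>> servo_tool:
  rows:
    - [[0,0,0,0,0.0127,-0.0005,-1],[0,0,0,0,0.0127,0.0005,-1],[0,0,0,0,0.0126,0.0016,-1],[0,0,0,0,0.006,0.001,-1],[0,0,0,0,0,0,-1],[0,0,0,0,0,0,-1],[0,0,0,0,0,0,-1]]

```text
t: 6.4
tcp_pos: [0.6676, 0.1948, 0.2786]
tool_rot: [0.726, 0.687, 0.0, 0.001]
force: [1.4, -4.3, 1.4]
finger_gap: 0.1
gripper_force: 30.6
```

Run:
```python
from h import *
a=manip.snapshot("scene")[120:300,220:460];b=manip.snapshot("top")[150:330,130:370]
f=lambda i:cv2.resize(i,(400,300),interpolation=cv2.INTER_CUBIC)
cv2.imwrite("pics/c2.png",np.hstack([f(a),f(b)]))
```

```text
(no output)
```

View pics/c2.png

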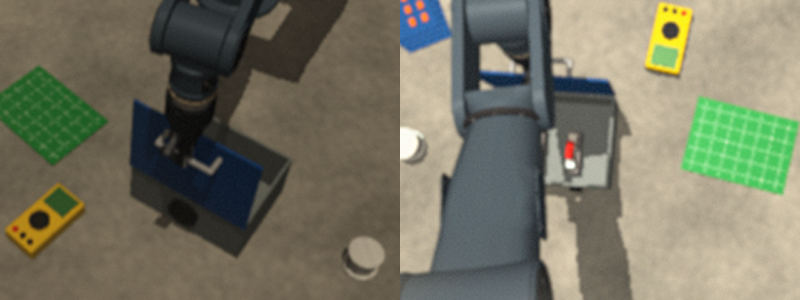

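Flap stands about upright with the bar still gripped. The red tab is in the right (-y) slot, near top-view pixel (233,241).

>>> servo_tool:
  rows:
    - [[0,0,0,0,0,0,-0.58],[0,0,0,0,0,0,-0.58],[0,0,0,0,0,0,-0.58],[0,0,0,0,0,-0.01,-0.58],[0,0,0,0,0,-0.02,-0.58],[0,0,0,0,0,-0.03,-0.58],[0,0,0,0,0,-0.03,-0.58],[0,0,0,0,0,0,-0.58]]

```text
t: 7.17
tcp_pos: [0.6695, 0.197, 0.3763]
tool_rot: [0.726, 0.688, 0.006, 0.003]
force: [0.1, 0.5, 1.6]
finger_gap: 0.215
gripper_force: 0.0
```

>>> servo_tool:
  rows:
    - [[0,0,0,-0.0076,-0.0285,0,0],[0,0,0,-0.0076,-0.0285,0,0],[0,0,0,-0.0076,-0.0285,0,0],[0,0,0,-0.0076,-0.0285,0,0],[0,0,0,-0.0076,-0.0285,0,0],[0,0,-7.1,0,0,0,0],[0,0,-7.1,0,0,0,0],[0,0,-7.1,0,0,0,0]]

```text
t: 7.83
tcp_pos: [0.5216, 0.1663, 0.3688]
tool_rot: [0.584, 0.812, 0.001, -0.0]
force: [0.5, 0.4, 0.7]
finger_gap: 0.499
gripper_force: 0.0
```

>>> servo_tool:
  rows:
    - [[0,0,-7.1,0,0,0,0],[0,0,-7.1,0,0,0,0],[0,0,-7.1,0,0,0,0],[0,0,-7.1,0,0,0,0],[0,0,-7.1,0,0,0,0],[0,0,-7.1,0,0,0,0],[0,0,-7.1,0,0,0,0],[0,0,-7.1,0,0,0,0]]

```text
t: 8.5
tcp_pos: [0.5222, 0.1663, 0.3683]
tool_rot: [0.128, 0.992, 0.001, -0.0]
force: [-0.0, 0.4, 0.1]
finger_gap: 0.503
gripper_force: 0.0
```

>>> servo_tool:
  rows:
    - [[0,0,-7.1,0,0,0.02,0],[0,0,-4.8,0,0,0.03,0],[0,0,0,0,0,0.04,0],[0,0,0,0,0,0.01,0],[0,0,0,0,0,0,0],[0,0,0,0,0,0,0]]

```text
t: 9.0
tcp_pos: [0.523, 0.1659, 0.2686]
tool_rot: [0.028, 1.0, 0.0, -0.0]
force: [0.6, 0.5, 1.1]
finger_gap: 0.498
gripper_force: 0.0
```

Run:
```python
from h import *
s=manip.sense();i=manip.camera_info("wrist");im=manip.snapshot("wrist");cv2.imwrite("pics/w2.png",im)
print(s["tcp_pos"],s["tool_rot"]);T=np.array(i["camera_from_world"]);print(-T[:3,:3].T@T[:3,3])
np.savez("w2.npz",K=i["K"],T=T)
a=manip.snapshot("scene")[100:300,220:460];f=lambda i:cv2.resize(i,(400,300),interpolation=cv2.INTER_CUBIC)
cv2.imwrite("pics/c3.png",np.hstack([cv2.resize(im,(400,300)),f(a)]))
```

```text
[0.52302041 0.16590439 0.26862921] [ 2.77461354e-02  9.99614977e-01  2.21712590e-04 -1.34941387e-05]
[0.44616715 0.17073724 0.39211763]
```

View pics/c3.png

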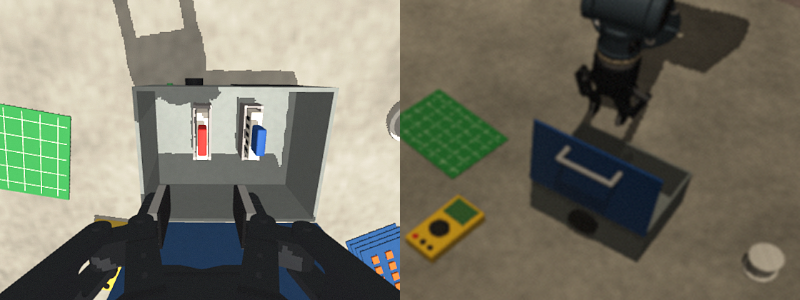

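Wrist view (left): the red tab is at about (283,195) in full-size pixels, blue at (360,195). Scene view (right): the flap stands by itself near upright.

Run:
```python
from h import *
f=np.load("w2.npz");i={"K":f["K"],"camera_from_world":f["T"]}
im=cv2.imread("pics/w2.png");h=cv2.cvtColor(im,cv2.COLOR_BGR2HSV)
m=cv2.inRange(h,(0,130,80),(8,255,255))|cv2.inRange(h,(172,130,80),(180,255,255));m[:120]=0;m[260:]=0
c=comps(m,50)[0];x,y,w,H=cv2.boundingRect(c);print(x,y,w,H)
for p in((x,y+H),(x+w,y+H),(x,y),(x+w,y)):print(p,plane("w",p,.105,i).round(4),plane("w",p,.071,i).round(4))
v=h[y:y+H,x+w//2];print(v[:,2].tolist())
for r in (y+5,y+H//2,y+H-3): 
  k=np.where(m[r])[0];print(r,k.min(),k.max())
```

```text
277 175 12 43
(277, 218) [0.5413 0.1607 0.105 ] [0.5525 0.1596 0.071 ]
(289, 218) [0.5419 0.1719 0.105 ] [0.5532 0.1721 0.071 ]
(277, 175) [0.5007 0.1632 0.105 ] [0.5071 0.1623 0.071 ]
(289, 175) [0.5013 0.174  0.105 ] [0.5078 0.1743 0.071 ]
[124, 137, 138, 134, 133, 148, 227, 255, 255, 255, 255, 255, 255, 255, 255, 255, 255, 255, 255, 255, 255, 255, 255, 255, 255, 255, 255, 255, 255, 255, 255, 255, 255, 255, 255, 255, 255, 255, 255, 255, 255, 255, 254]
180 277 288
196 277 288
215 277 288
```

>>> servo_tool:
  rows:
    - [[0,0,0,-0.001,0.0012,0.03,0],[0,0,0,0,0,0.035,0],[0,0,0,0,0,0.035,0],[0,0,0,0,0,0.035,0],[0,0,0,0,0,0.025,0],[0,0,0,0,0,0.013,0],[0,0,0,0,0,0,0],[0,0,0,0,0,0,-0.3]]
  squeeze: 40

```text
t: 9.77
tcp_pos: [0.5252, 0.1669, 0.096]
tool_rot: [0.028, 1.0, 0.0, 0.001]
force: [0.8, -0.0, -0.8]
finger_gap: 0.373
gripper_force: 0.0
```

>>> servo_tool:
  rows:
    - [[0,0,0,0,0,0,-0.6],[0,0,0,0,0,0,-1],[0,0,0,0,0,0,-1],[0,0,0,0,0,0,-1],[0,0,0,0,0,0,-1],[0,0,0,0,0,0,-1]]

```text
t: 10.27
tcp_pos: [0.5256, 0.1669, 0.0972]
tool_rot: [0.028, 1.0, 0.0, 0.003]
force: [0.9, -1.5, 6.8]
finger_gap: 0.134
gripper_force: 40.7
```

>>> servo_tool:
  rows:
    - [[0,0,0,0,0,-0.01,-1],[0,0,0,0,0,-0.015,-1],[0,0,0,0,0,-0.015,-1],[0,0,0,0,0,-0.015,-1],[0,0,0,0,0,0,-1]]

```text
t: 10.68
tcp_pos: [0.5254, 0.167, 0.1533]
tool_rot: [0.028, 1.0, 0.0, 0.003]
force: [0.4, -0.1, -1.7]
finger_gap: 0.136
gripper_force: 39.6
```

>>> servo_tool:
  rows:
    - [[0,0,0,0,0,-0.02,-1],[0,0,0,0,0,-0.02,-1],[0,0,0,0,0,-0.02,-1],[0,0,0,0,0,-0.02,-1],[0,0,0,0,0,-0.02,-1],[0,0,0,0,0,-0.005,-1],[0,0,0,0,0,0,-1],[0,0,0,0,0,0,-1]]

```text
t: 11.35
tcp_pos: [0.523, 0.1666, 0.2542]
tool_rot: [0.028, 1.0, -0.0, -0.001]
force: [-0.3, -0.0, -1.1]
finger_gap: 0.129
gripper_force: 39.6
```

>>> servo_tool:
  rows:
    - [[0,0,0,-0.002,-0.012,0,-1],[0,0,0,-0.003,-0.024,0,-1],[0,0,0,-0.003,-0.025,0,-1],[0,0,0,-0.003,-0.025,0,-1],[0,0,0,-0.003,-0.025,0,-1],[0,0,0,-0.003,-0.025,0,-1],[0,0,0,-0.003,-0.025,0,-1],[0,0,0,-0.003,-0.025,0,-1]]

```text
t: 12.02
tcp_pos: [0.5353, -0.0222, 0.2533]
tool_rot: [0.028, 1.0, 0.0, -0.002]
force: [0.5, 0.2, -1.3]
finger_gap: 0.132
gripper_force: 39.5
```

>>> servo_tool:
  rows:
    - [[0,0,0,-0.003,-0.025,0,-1],[0,0,0,-0.003,-0.025,0,-1],[0,0,0,-0.003,-0.025,0,-1],[0,0,0,-0.003,-0.025,0,-1],[0,0,0,-0.003,-0.025,0,-1],[0,0,0,-0.003,-0.022,0,-1],[0,0,0,-0.002,-0.012,0,-1],[0,0,0,0,0,0,-1]]

```text
t: 12.68
tcp_pos: [0.5472, -0.1832, 0.2536]
tool_rot: [0.029, 1.0, -0.0, -0.001]
force: [-0.8, -0.2, -1.0]
finger_gap: 0.133
gripper_force: 39.5
```

>>> servo_tool:
  rows:
    - [[0,0,0,0,0,0.003,-1],[0,0,0,0,0,0,-1],[0,0,0,0,0,0,-1],[0,0,0,0,0,0,-1],[0,0,0,0,0,0,-1],[0,0,0,0,0,0,-1],[0,0,0,0,0,0,-1],[0,0,0,0,0,0,-1]]

```text
t: 13.35
tcp_pos: [0.5476, -0.1799, 0.2522]
tool_rot: [0.028, 1.0, -0.0, 0.0]
force: [0.2, -0.1, -1.6]
finger_gap: 0.134
gripper_force: 39.5
```

Run:
```python
from h import *
f=lambda i:cv2.resize(i,(400,300),interpolation=cv2.INTER_CUBIC)
cv2.imwrite("pics/c4.png",np.hstack([f(manip.snapshot("scene")[100:300,170:460]),f(manip.snapshot("top")[120:300,120:450])]))
```

```text
(no output)
```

View pics/c4.png

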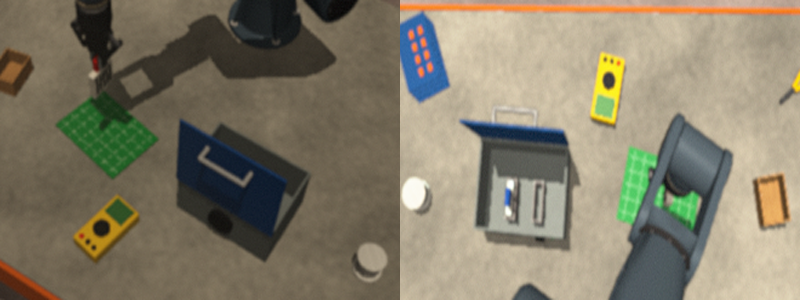

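The red cartridge hangs upright in the gripper over the mat ((100,80) in the left panel). The flap stands open, the blue cartridge is seated ((510,200) in the right panel), and the bystanders have not moved.

```bash
python3 -c "
from station import manip
print(manip.sign_off())"
```

```text
the job is handed in; nothing more can be done
None
```

The job is handed in at about 13.5 s of the 64 s: the red-tabbed cartridge is held upright over the middle of the mat, its underside about 16 cm above the bench by calculation, with the flap standing open, the blue cartridge seated and the bystanders unmoved in the last pictures; no verdict was returned.

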